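# Change over the watch case boxes

## Robot

A 6-joint arm with a two-finger parallel gripper is mounted at the origin on a cart in front of the work surface, level with it; the furniture and walls round the work are solid. World frame = base frame: x ahead of the robot, y to its left, z up, the work surface at z = 0. Lengths are in m, angles in rad, forces in N, time in s.
With the tool pointing down it reaches from about 0.25 to 0.775 m from the base axis. Payload 4 kg.
Tool frame: the origin (TCP) lies at the centre of the arm's flange, where the gripper is bolted on; the fingertips stand 199 mm ahead of it and the grasp point (between the pads) lies 180 mm ahead of it (robot.tcp_to_tips is the z of the fingertips in the tool frame, in m); z points along the fingers, y is the line along which they close (so a half turn about z gives the same grasp; the last joint's range is limited). The gripper opens to 94 mm and grips with 3 to 60 N. Pads are 16 mm wide; open, the fingers measure 119 mm over their backs; the gripper's body (75 mm by 177 mm) begins 78 mm behind the grasp point.
Start: joints at [-1.281, 0.087, 1.371, -0, 1.684, -0.103], TCP at [0.211, -0.508, 0.405] pointing down, gripper open.
Joint ranges: [-3.1, 3.1], [-0.76, 2.03], [0.27, 2.55], [-1.08, 4.22], [0.17, 2.65], [-2.57, 2.57]. Speed limits (rad/s): [2.79, 2.79, 3.14, 3.14, 3.14, 3.14].

## Interface

Orientations are given as [roll, pitch, yaw] about the fixed x, y, z axes, in that order (R = Rz(yaw) Ry(pitch) Rx(roll)).
In Python, from bench import robot gives the robot as it stands.
- The arm moves only by the tool play_rows, never from a script. Its arguments are lists of equal length, an entry for each row: "translation": the shift along the tool's x, y, z scaled (see below), a list of three; "twist": the turn, a rotation vector about the tool's x, y, z scaled (see below), a list of three; "gripper": the opening, from -1 (shut) to 1 (fully open). A call has 1 to 8 rows; each row shifts and turns the commanded pose from where the row before left it, along the tool's axes as they then stand; what a row does not reach is not made up. The controller multiplies each number of a shift by 0.04 m and each number of a turn by 0.1 rad. A row lasts 1/10 s, in which the tool goes at most 50 mm and 8.59 degrees, less where a joint would pass 70% of its speed; a pose out of reach is approached as far as the arm can. A call with a number of a shift or a turn outside -1 to 1 is refused whole. A call with a gripper value outside its range is refused whole. The fingers move at their own pace and stop on an object; the grip force is fixed at half the most. Time passes only in rows, so rows that do not move let the fingers close. It gives the time, the measured TCP pose, the force, the opening and the grip force at its end, in the units of the state.
- robot.get_obs(): the state, without advancing time (a new reading comes with each control period).
- robot.snapshot(name): name is "scene" or "top"; returns the picture (400x640x3 uint8, red, green, blue); there is no depth.
- robot.camera_model(name): a dict with "camera_matrix" (3x3 intrinsics, pixels), "rvec" (rotation vector, rad) and "tvec" (3), from world to camera coordinates, as OpenCV has them. Camera axes: x right, y down, z forward; pixel columns grow to the right and rows downward; lengths in m; the calibration is good to about 2 mm. A picture is of the moment at which its call begins. camera_model takes no time and is no camera call.
- robot.close_job(): hands the job in; it is judged then, once.
Trained networks look in the newest picture that a camera, given by its name, has taken for a name from the list of things; names that differ only in an ending like _2 or _b are one class to them, and where a whole thing is asked for, a point or a joint stands for the part that bears it (a point fixed in the world has none). Each returns a list of dicts, best first, with "score" (0 to 1); they miss things now and then, are a little off and sometimes report something else, mostly with a low value. They report only what shows in the picture. A call takes as long as a camera call.
- robot.recognise(name, camera): "centre" ([x, y, z] in m, in world coordinates, good to about 4 mm: the middle of the surface that is visible of it).
- robot.spot_point(name, camera): "centre" ([x, y, z] in m, in world coordinates, good to about 4 mm: a listed point, or the origin of a listed thing).
The state is a dict: "time": time; "joint_positions": joint angles; "qvel": joint speeds; "joint_torque": joint torques, N m; "tool_pos": TCP position; "ee_rot": TCP orientation; "wrist_force": force on the tool from outside, world axes, zero at the start; "wrist_torque": the same for the moment, N m; "width": finger opening in m; "finger_force": force on a finger pad.
Only numpy, scipy, OpenCV 4.12 (cv2) and the standard library are available. Lean on these libraries where they do the work, as an engineer would, in place of code of your own. Each camera call takes 0.05 s, during which the arm holds its last target. There are 200 camera calls.

## Task

The case box that stands partly open is full: press its cover down until it snaps fully shut. Then take the pull of the other box's shut cover and tug it upward, before pressing the release button beside it, to learn if its hidden catch is caught; if it holds, let go and press the button fully down. Raise that cover by its pull to about half way up, and finish while still holding it open there with the gripper; do not let go, and leave the loose things standing around where they are.

Things in the scene. Friction and masses are not known exactly. Their poses are not given: they have to be found in the camera images.
- box_a: Grey box, aluminium cover that stands partly open at the start, four watch cases inside, no button; left or right box. Origin: centre of its underside on the bench; x from its front (pull side) to its hinge side, y left, z up. Outside 130 (x) x 120 (y) x 50 mm tall; top of shut cover 57 mm above the bench. Fixed, yaw within 0.2 rad.
- cover_a (a joint): Angle in rad of box_a's cover: 0 = fully shut, grows as it opens (at most 1.35). Its hinge is stiff: it stays where it is left. From about 0.09 rad down a snap resists, some 8 to 15 N when pressed at the press point; below 0.03 rad it pulls the cover shut and keeps it shut.
- cover_a_press (a point): Point on the top face of box_a's cover at which it may be pressed, 85 mm from the hinge axis, in the middle across; moves with the cover.
- box_a_hinge (a point): Middle of the hinge axis of box_a's cover, at box x = +65, y = 0, z = 53 mm; the axis runs along the box's y. The cover swings up at the front.
- box_b: Same make, empty, cover shut at the start; a block (40 x 44 mm, 44 mm tall) on its right side (box -y) carries the release button. Origin: centre of its underside on the bench; x from its front (pull side) to its hinge side, y left, z up. Outside 130 (x) x 120 (y) x 50 mm tall; top of shut cover 57 mm above the bench. Fixed, yaw within 0.2 rad.
- cover_b (a joint): Angle in rad of box_b's cover: 0 = shut, grows as it opens (at most 1.35). It falls shut unless held (about 1.2 N at the pull). If the hidden catch is caught, the cover gives about 0.025 rad (4 mm at the pull) then stops dead; a pull of 5 to 10 N tells. If not, it simply rises. Nothing outside shows which.
- cover_b_pull (a point): Centre of box_b's pull: steel barrel, 18 mm diameter, 14 mm long, axis along box y (grip its two flat ends, fingers closing along box y). It juts 21 mm ahead of the cover's front edge, 151 mm from the hinge axis; cover shut: at box x = -86, y = 0, z = 53 mm, with free space below down to the bench. A 10 mm wide neck joins it to the cover.
- box_b_hinge (a point): Middle of the hinge axis of box_b's cover, at box x = +65, y = 0, z = 53 mm; the axis runs along the box's y. The cover swings up at the front, so the pull follows an arc of radius 151 mm about this axis.
- release (a joint): Travel in m of box_b's release button: 0 = up, 0.008 = fully down. It takes about 4 N, stays down once pressed, and pushes the hidden catch back for good.
- release_top (a point): Centre of the top of the round steel release button, 18 mm in diameter, 54 mm above the bench when up; at box_b x = -35, y = -85 mm. It is pressed straight down by 8 mm.
- loupe: black loupe, 32 mm across, 28 mm tall, near the front between the boxes; loose, a bystander: leave it alone. Origin at the centre of its underside.
- felt_cone: grey felt cone, 30 mm across, 48 mm tall, behind the boxes; loose, a bystander: leave it alone. Origin at the centre of its underside.
- paste_tin: round tin of paste, 69 mm across, 28 mm tall, behind the boxes on the right; loose, a bystander: leave it alone. Origin at the centre of its underside.
- powder_jar: white round jar with a lid, 57 mm across, 64 mm tall, behind the boxes; loose, a bystander: leave it alone. Origin at the centre of its underside.

How it is judged:
By the outcome, as a careful person would: the job done as asked, in the order asked, and still so for the second after the job is handed in, while the arm keeps its last pose, push and grip.
It also fails if it takes over 58 s, if anything falls off the work surface, if the arm or the gripper's body presses on something with over 40 N, if the wrist force passes 120 N, or if a joint passes its speed limit or range.

## Working session

There is one attempt and no reset: what is moved stays moved. The work goes in short steps, Python scripts to look and compute and a tool call to move; the robot and the scene stay as the last step left them, time stands still between calls to the robot, and variables do not carry over. Pictures are saved under pics/ and viewed, at most 10 in all, crops included, and the job is handed in when it is done.

Besides the shell and the picture viewer there is one more tool, called after "Request:" as name(argument=value, ...) on one line, values as JSON. play_rows: Moves the arm, as the interface text tells. Its arguments: {"type":"object","properties":{"translation":{"type":"array","items":{"type":"array","items":{"type":"number","minimum":-1,"maximum":1}}},"twist":{"type":"array","items":{"type":"array","items":{"type":"number","minimum":-1,"maximum":1}}},"gripper":{"type":"array","items":{"type":"number"}}},"required":["translation","twist","gripper"]}

```bash
mkdir -p pics
cat > h.py <<'E'
import numpy as np,cv2
from bench import robot
def snap(cam,fn):
    im=robot.snapshot(cam); cv2.imwrite('pics/'+fn,im[:,:,::-1]); return im
def proj(p,cam):
    m=robot.camera_model(cam)
    return cv2.projectPoints(np.array(p,float).reshape(-1,3),np.array(m['rvec'],float),np.array(m['tvec'],float),np.array(m['camera_matrix'],float),None)[0].reshape(-1,2)
E
python3 - <<'E'
from h import *
for c in ['scene','top']:
    snap(c,c+'0.png')
    for n in ['cover_a_press','box_a_hinge','box_b_hinge','cover_b_pull','release_top','loupe']:
        r=robot.spot_point(n,c)
        print(c,n,[(np.round(d['centre'],3).tolist(),round(d['score'],2)) for d in r[:3]])
    for n in ['box_a','box_b']:
        r=robot.spot_point(n,c)
        print(c,n,[(np.round(d['centre'],3).tolist(),round(d['score'],2)) for d in r[:3]])
o=robot.get_obs();print(o['time'],o['tool_pos'],o['ee_rot'],o['width'])
E
```

```text
scene cover_a_press [([0.537, -0.154, 0.076], 0.59)]
scene box_a_hinge [([0.625, -0.162, 0.052], 0.84), ([0.787, -0.157, 0.001], 0.28), ([0.543, 0.074, 0.054], 0.16)]
scene box_b_hinge [([0.651, 0.141, 0.053], 0.95)]
scene cover_b_pull [([0.5, 0.165, 0.054], 0.95)]
scene release_top [([0.543, 0.073, 0.049], 0.59)]
scene loupe [([0.427, -0.024, 0.001], 0.48)]
scene box_a [([0.584, 0.152, 0.002], 0.8), ([0.557, -0.152, -0.002], 0.56)]
scene box_b [([0.584, 0.152, 0.002], 0.8), ([0.557, -0.152, -0.002], 0.56)]
top cover_a_press [([0.543, -0.156, 0.075], 0.91)]
top box_a_hinge [([0.622, -0.164, 0.056], 0.58)]
top box_b_hinge [([0.65, 0.142, 0.05], 0.73), ([0.792, -0.031, -0.002], 0.71)]
top cover_b_pull [([0.498, 0.16, 0.054], 0.88), ([0.624, -0.162, 0.055], 0.67)]
top release_top [([0.54, 0.072, 0.055], 0.59)]
top loupe [([0.426, -0.024, 0.003], 0.72)]
top box_a [([0.559, -0.156, 0.0], 0.72), ([0.585, 0.154, 0.0], 0.58)]
top box_b [([0.559, -0.156, 0.0], 0.72), ([0.585, 0.154, 0.0], 0.58)]
0.9 [ 0.21051904 -0.50810888  0.40473007] [3.14145498e+00 5.00402149e-05 3.92755445e-01] 0.09381309696311417
```

View pics/scene0.png

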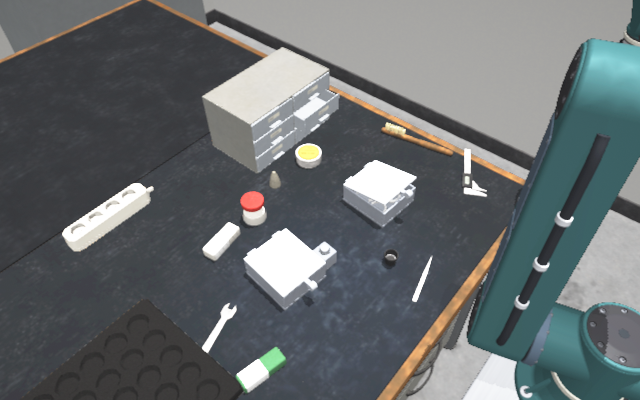

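View pics/top0.png

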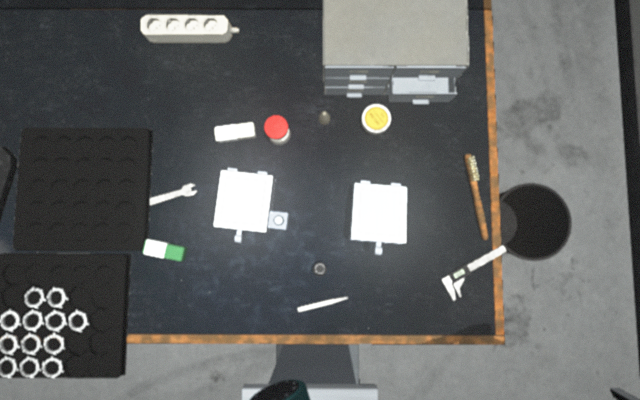

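Box A (right, open) is at about (0.558, -0.155), yaw about -0.1. Box B (left) is at about (0.585, 0.153), yaw about -0.14, with its button at px (278,220) and its pull at (238,236) in the top view. The networks agree with the pictures. I'll turn the tool, shut the fingers and go above cover A.

Request:
play_rows(translation=[[0,0,0],[0,0,0],[0,0,0],[0,0,0],[0,0,0],[0.72,-0.97,0],[0.72,-0.97,0],[0.72,-0.97,0]], twist=[[0,0,1],[0,0,1],[0,0,1],[0,0,1],[0,0,1],[0,0,0],[0,0,0],[0,0,0]], gripper=[-1,-1,-1,-1,-1,-1,-1,-1])

```text
time: 1.7
tool_pos: [0.3095, -0.4006, 0.4047]
ee_rot: [3.141, -0.0, -0.109]
wrist_force: [0.7, -0.1, 0.0]
width: 0.0333
finger_force: 0.0
```

Request:
play_rows(translation=[[0.72,-0.97,0],[0.72,-0.97,0],[0.72,-0.97,0],[0.72,-0.97,0],[0.72,-0.97,0],[0.72,-0.97,0],[0.72,-0.97,0],[0,0,0]], twist=[[0,0,0],[0,0,0],[0,0,0],[0,0,0],[0,0,0],[0,0,0],[0,0,0],[0,0,0]], gripper=[-1,-1,-1,-1,-1,-1,-1,-1])

```text
time: 2.5
tool_pos: [0.541, -0.1489, 0.4041]
ee_rot: [-3.139, -0.0, -0.1]
wrist_force: [0.1, -0.8, 0.0]
width: 0.0004
finger_force: 0.0
```

Request:
play_rows(translation=[[-0.06,0.13,0.6],[0,0,0.9],[0,0,0.8],[0,0,0.5],[0,0,0.2],[0,0,0.12],[0,0,0.1],[0,0,0.1]], twist=[[0,0,0],[0,0,0],[0,0,0],[0,0,0],[0,0,0],[0,0,0],[0,0,0],[0,0,0]], gripper=[-1,-1,-1,-1,-1,-1,-1,-1])

```text
time: 3.3
tool_pos: [0.5358, -0.1585, 0.2735]
ee_rot: [3.14, -0.003, -0.107]
wrist_force: [-0.9, 0.2, 2.3]
width: 0.0005
finger_force: 0.9
```

Run:
```python
from h import *
o=robot.get_obs();print(o['time'],o['tool_pos'],o['wrist_force'])
im=snap('scene','s1.png');t=snap('top','t1.png')
c=np.hstack([cv2.resize(im[120:260,300:460],None,fx=2.5,fy=2.5),cv2.resize(t[150:290,320:480],None,fx=2.5,fy=2.5)])
cv2.imwrite('pics/c1.png',c[:,:,::-1])
```

```text
3.3 [ 0.5357919  -0.15846616  0.27350124] [-0.85867876  0.18711239  2.33349413]
```

View pics/c1.png

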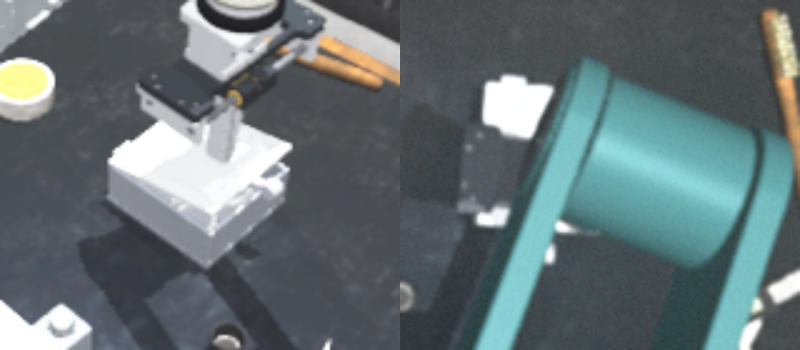

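The left crop shows the tips on the middle of cover A, still open, with light contact (2.3 N). I'll press on.

Request:
play_rows(translation=[[0,0,0.06],[0,0,0.06],[0,0,0.06],[0,0,0.05],[0,0,0.05],[0,0,0.04],[0,0,0.04],[0,0,0.0]], twist=[[0,0,0],[0,0,0],[0,0,0],[0,0,0],[0,0,0],[0,0,0],[0,0,0],[0,0,0]], gripper=[-1,-1,-1,-1,-1,-1,-1,-1])

```text
time: 4.2
tool_pos: [0.5353, -0.1581, 0.2627]
ee_rot: [3.14, -0.001, -0.107]
wrist_force: [-9.2, 2.1, 22.2]
width: 0.0004
finger_force: 10.6
```

Request:
play_rows(translation=[[0,0,0.03],[0,0,0.03],[0,0,0.03],[0,0,0]], twist=[[0,0,0],[0,0,0],[0,0,0],[0,0,0]], gripper=[-1,-1,-1,-1])

```text
time: 4.6
tool_pos: [0.5353, -0.1581, 0.2582]
ee_rot: [3.14, -0.003, -0.107]
wrist_force: [-3.6, 0.1, 5.5]
width: 0.0003
finger_force: 2.5
```

Past the peak. I'll carry on to the stop.

Request:
play_rows(translation=[[0,0,0.03],[0,0,0.03],[0,0,0.03],[0,0,0]], twist=[[0,0,0],[0,0,0],[0,0,0],[0,0,0]], gripper=[-1,-1,-1,-1])

```text
time: 5.0
tool_pos: [0.5355, -0.1582, 0.2551]
ee_rot: [3.14, -0.002, -0.107]
wrist_force: [-8.1, 2.0, 21.0]
width: 0.0006
finger_force: 10.4
```

Request:
play_rows(translation=[[0,0,-0.5],[0,0,-1],[0,0,-0.4],[-0.25,-0.97,0],[-0.25,-0.97,0],[-0.25,-0.97,0],[-0.25,-0.97,0],[-0.25,-0.97,0]], twist=[[0,0,0],[0,0,0],[0,0,0.3],[0,0,0],[0,0,0],[0,0,0],[0,0,0],[0,0,0]], gripper=[-1,-1,-1,-1,-1,-1,-1,-1])

```text
time: 5.8
tool_pos: [0.512, 0.0426, 0.3255]
ee_rot: [-3.141, 0.0, -0.137]
wrist_force: [1.4, 0.1, 0.2]
width: 0.0005
finger_force: 0.0
```

Request:
play_rows(translation=[[-0.25,-0.97,0],[-0.25,-0.97,0],[-0.25,-0.97,0],[0,0,0],[0,0,0]], twist=[[0,0,0],[0,0,0],[0,0,0],[0,0,0],[0,0,0]], gripper=[0.1,0.1,0.1,0.1,0.1])

```text
time: 6.3
tool_pos: [0.4984, 0.1612, 0.3255]
ee_rot: [3.141, 0.001, -0.135]
wrist_force: [-0.2, -0.5, -1.2]
width: 0.0369
finger_force: 0.0
```

Run:
```python
from h import *
o=robot.get_obs();print(o['time'],o['tool_pos'],o['ee_rot'],o['wrist_force'],o['width'])
im=snap('scene','s2.png')
print('press a',robot.spot_point('cover_a_press','scene')[:2])
print('pull',robot.spot_point('cover_b_pull','scene')[:2])
cv2.imwrite('pics/c2.png',cv2.resize(im[130:330,220:440],None,fx=3,fy=3)[:,:,::-1])
```

```text
6.3 [0.49842828 0.16118491 0.32550357] [ 3.14103062e+00  6.87761403e-04 -1.34894356e-01] [-0.21594056 -0.50344453 -1.18088777] 0.03685363554959819
press a [{'centre': [0.5336, -0.1548, 0.0555], 'score': 0.74}]
pull [{'centre': [0.4991, 0.1656, 0.0537], 'score': 0.72}, {'centre': [0.7522, 0.0784, -0.0032], 'score': 0.48}]
```

View pics/c2.png

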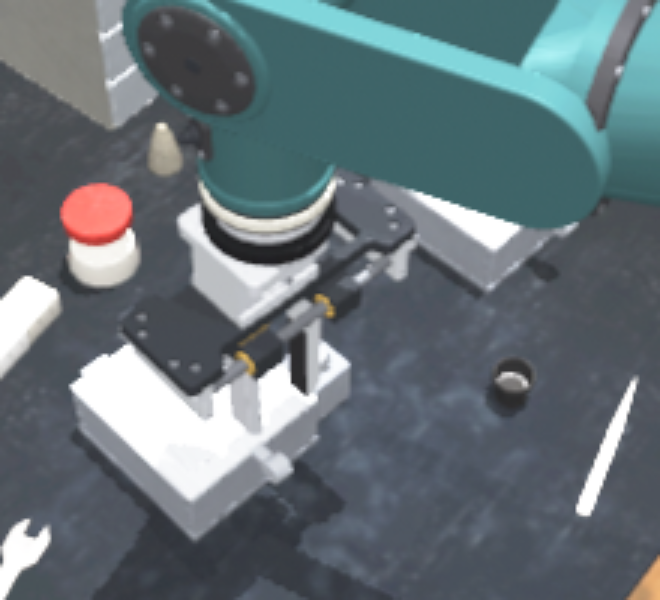

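Cover A reads z = 0.0555, so it's shut. The gripper is over pull B with fingers open on either side of it. I'll lower and grip.

Request:
play_rows(translation=[[0,-0.05,0.6],[0,0,0.6],[0,0,0.4],[0,0,0.3],[0,0,0.2],[0,0,0.2],[0,0,0]], twist=[[0,0,0],[0,0,0],[0,0,0],[0,0,0],[0,0,0],[0,0,0],[0,0,0]], gripper=[0.1,0.1,0.1,0.1,0.1,0.1,0.1])

```text
time: 7.15
tool_pos: [0.4988, 0.162, 0.2334]
ee_rot: [3.141, 0.001, -0.138]
wrist_force: [0.5, -0.0, -0.3]
width: 0.0518
finger_force: 0.0
```

Request:
play_rows(translation=[[0,0,0],[0,0,0],[0,0,0],[0,0,0],[0,0,0]], twist=[[0,0,0],[0,0,0],[0,0,0],[0,0,0],[0,0,0]], gripper=[-1,-1,-1,-1,-1])

```text
time: 7.65
tool_pos: [0.499, 0.1624, 0.2345]
ee_rot: [-3.141, -0.001, -0.137]
wrist_force: [0.5, 0.7, -0.1]
width: 0.0152
finger_force: 0.0
```

Request:
play_rows(translation=[[0,0,0],[0,0,0],[0,0,0]], twist=[[0,0,0],[0,0,0],[0,0,0]], gripper=[-1,-1,-1])

```text
time: 7.95
tool_pos: [0.499, 0.1622, 0.2345]
ee_rot: [3.141, -0.0, -0.137]
wrist_force: [-0.3, -0.5, 1.8]
width: 0.0141
finger_force: 30.0
```

Request:
play_rows(translation=[[0,0,-0.04],[0,0,-0.04],[0,0,-0.04],[0,0,-0.02],[0,0,0]], twist=[[0,0,0],[0,0,0],[0,0,0],[0,0,0],[0,0,0]], gripper=[-1,-1,-1,-1,-1])

```text
time: 8.45
tool_pos: [0.499, 0.1622, 0.2389]
ee_rot: [3.141, -0.0, -0.137]
wrist_force: [4.8, -0.4, -8.2]
width: 0.014
finger_force: 30.0
```

Request:
play_rows(translation=[[0,0,-0.02],[0,0,0],[0,0,0]], twist=[[0,0,0],[0,0,0],[0,0,0]], gripper=[-1,-1,-1])

```text
time: 8.75
tool_pos: [0.4991, 0.1622, 0.2391]
ee_rot: [3.141, 0.0, -0.137]
wrist_force: [5.8, -0.6, -10.5]
width: 0.0136
finger_force: 30.0
```

The catch holds: 10.5 N with no further travel. I'll lower, let go, and move over the button.

Request:
play_rows(translation=[[0,0,0.08],[0,0,0.08],[0,0,0],[0,0,0],[0,0,0],[0,0,0],[0,0,0],[0,0,-0.3]], twist=[[0,0,0],[0,0,0],[0,0,0],[0,0,0],[0,0,0],[0,0,0],[0,0,0],[0,0,0]], gripper=[-1,-1,0.1,0.1,0.1,0.1,0.1,0.1])

```text
time: 9.55
tool_pos: [0.4982, 0.1622, 0.2449]
ee_rot: [3.14, 0.004, -0.137]
wrist_force: [-1.6, -0.5, -0.4]
width: 0.0515
finger_force: 0.0
```

Request:
play_rows(translation=[[0,0,-0.6],[0,0,-0.7],[0.43,0.7,0],[0.43,0.7,0],[0.42,0.7,0],[0,0,0],[0,0,0],[0,0,0]], twist=[[0,0,0],[0,0,0],[0,0,0],[0,0,0],[0,0,0],[0,0,0],[0,0,0],[0,0,0]], gripper=[0.1,0.1,-1,-1,-1,-1,-1,-1])

```text
time: 10.35
tool_pos: [0.5379, 0.0728, 0.2987]
ee_rot: [-3.141, -0.0, -0.137]
wrist_force: [-0.3, -0.2, 0.5]
width: 0.0073
finger_force: 0.0
```

Request:
play_rows(translation=[[0,0,0.3],[0,0,0.4],[0,0,0.3],[0,0,0.1],[0,0,0.05],[0,0,0.05],[0,0,0.05],[0,0,0]], twist=[[0,0,0],[0,0,0],[0,0,0],[0,0,0],[0,0,0],[0,0,0],[0,0,0],[0,0,0]], gripper=[-1,-1,-1,-1,-1,-1,-1,-1])

```text
time: 11.15
tool_pos: [0.5381, 0.0723, 0.2489]
ee_rot: [-3.141, -0.001, -0.137]
wrist_force: [-3.0, 0.1, 3.1]
width: 0.0006
finger_force: 1.3
```

Request:
play_rows(translation=[[0,0,0.04],[0,0,0.04],[0,0,0.03],[0,0,0]], twist=[[0,0,0],[0,0,0],[0,0,0],[0,0,0]], gripper=[-1,-1,-1,-1])

```text
time: 11.55
tool_pos: [0.5382, 0.0722, 0.2454]
ee_rot: [-3.141, -0.001, -0.137]
wrist_force: [-4.5, 1.3, 9.0]
width: 0.0003
finger_force: 4.0
```

Request:
play_rows(translation=[[0,0,0.03],[0,0,0.03],[0,0,0]], twist=[[0,0,0],[0,0,0],[0,0,0]], gripper=[-1,-1,-1])

```text
time: 11.85
tool_pos: [0.5382, 0.0722, 0.2453]
ee_rot: [-3.141, -0.002, -0.137]
wrist_force: [-9.5, 0.9, 16.7]
width: 0.0004
finger_force: 8.6
```

Button bottomed out (16.7 N, no further travel). Back to the pull.

Request:
play_rows(translation=[[0,0,-0.7],[0,0,-0.8],[-0.43,-0.7,0],[-0.43,-0.7,0],[-0.42,-0.7,0],[0,0,0],[0,0,0],[0,0,0]], twist=[[0,0,0],[0,0,0],[0,0,0],[0,0,0],[0,0,0],[0,0,0],[0,0,0],[0,0,0]], gripper=[-1,0.1,0.1,0.1,0.1,0.1,0.1,0.1])

```text
time: 12.65
tool_pos: [0.4994, 0.1617, 0.3013]
ee_rot: [3.141, -0.001, -0.138]
wrist_force: [-0.7, -0.8, -1.0]
width: 0.0509
finger_force: 0.0
```

Down 67 mm to TCP z 0.2345, then grip.

Request:
play_rows(translation=[[0,0,0.5],[0,0,0.5],[0,0,0.35],[0,0,0.2],[0,0,0.12],[0,0,0],[0,0,0],[0,0,0]], twist=[[0,0,0],[0,0,0],[0,0,0],[0,0,0],[0,0,0],[0,0,0],[0,0,0],[0,0,0]], gripper=[0.1,0.1,0.1,0.1,0.1,-1,-1,-1])

```text
time: 13.45
tool_pos: [0.4993, 0.1624, 0.2356]
ee_rot: [-3.141, -0.002, -0.137]
wrist_force: [0.9, -0.1, -1.0]
width: 0.0314
finger_force: 0.0
```

Request:
play_rows(translation=[[0,0,0],[0,0,0],[0,0,0],[0,0,0],[0,0,0],[0,0,-0.05],[0,0,-0.1],[0,0,0]], twist=[[0,0,0],[0,0,0],[0,0,0],[0,0,0],[0,0,0],[0,0,0],[0,0,0],[0,0,0]], gripper=[-1,-1,-1,-1,-1,-1,-1,-1])

```text
time: 14.25
tool_pos: [0.4991, 0.1622, 0.2407]
ee_rot: [3.141, -0.001, -0.137]
wrist_force: [3.0, -2.8, -1.0]
width: 0.0138
finger_force: 30.0
```

It rises freely (1 N). I'll follow the arc.

Request:
play_rows(translation=[[0.02,0,-0.263],[0.038,0,-0.261],[0.056,0,-0.258],[0.074,0,-0.254],[0,0,0]], twist=[[0,0,0],[0,0,0],[0,0,0],[0,0,0],[0,0,0]], gripper=[-1,-1,-1,-1,-1])

```text
time: 14.75
tool_pos: [0.5065, 0.1613, 0.2839]
ee_rot: [-3.141, -0.001, -0.137]
wrist_force: [-0.3, -1.6, -2.3]
width: 0.014
finger_force: 30.0
```

Request:
play_rows(translation=[[0.092,0,-0.248],[0.109,0,-0.24],[0.126,0,-0.233],[0.142,0,-0.223],[0.157,0,-0.213],[0,0,0],[0,0,0]], twist=[[0,0,0],[0,0,0],[0,0,0],[0,0,0],[0,0,0],[0,0,0],[0,0,0]], gripper=[-1,-1,-1,-1,-1,-1,-1])

```text
time: 15.45
tool_pos: [0.5314, 0.1582, 0.3291]
ee_rot: [-3.14, -0.001, -0.137]
wrist_force: [0.1, 2.7, -0.5]
width: 0.0139
finger_force: 30.0
```

Run:
```python
from h import *
o=robot.get_obs();print(o['time'],o['tool_pos'],o['wrist_force'],o['wrist_torque'],o['width'],o['finger_force'])
im=snap('scene','s3.png')
for n in ['cover_b_pull','cover_a_press','loupe']:print(n,robot.spot_point(n,'scene')[:2])
cv2.imwrite('pics/c3.png',cv2.resize(im[130:330,220:440],None,fx=3,fy=3)[:,:,::-1])
```

```text
15.45 [0.53140944 0.15821355 0.32905951] [ 0.14266939  2.66156451 -0.51232874] [0.64446678 0.07522523 0.26478749] 0.013935405240926459 30.004925429821014
cover_b_pull [{'centre': [0.5319, 0.1613, 0.1459], 'score': 0.66}, {'centre': [0.5858, 0.1523, -0.0004], 'score': 0.57}]
cover_a_press [{'centre': [0.5355, -0.154, 0.0521], 'score': 0.87}, {'centre': [0.7897, -0.0363, 0.0002], 'score': 0.16}]
loupe [{'centre': [0.4232, -0.0202, -0.0003], 'score': 0.5}]
```

View pics/c3.png

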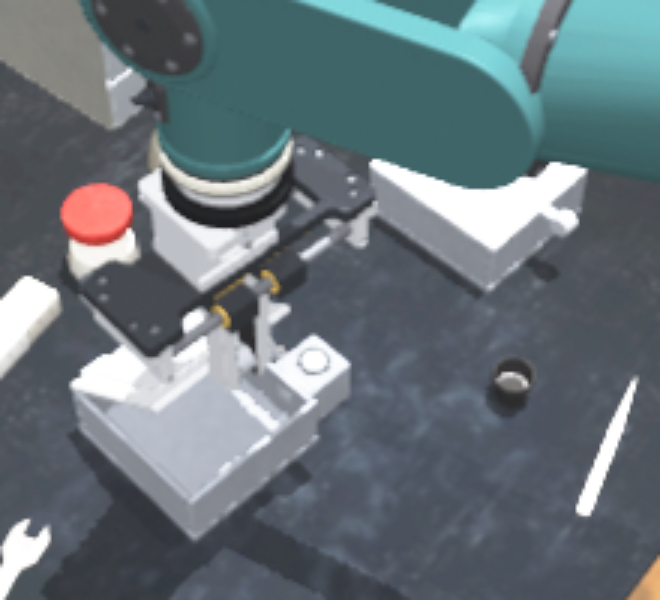

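The picture shows cover B up at half way and held in the fingers, at about crop px (240,360). Cover A is shut and the loose things in view haven't moved. The pull reads z = 0.146, which gives about 0.67 rad. Handing in.

```bash
python3 -c "
from bench import robot
print(robot.close_job())"
```

```text
the job is handed in; nothing more can be done
None
```

Job handed in: cover A is pressed shut, the tug showed cover B's catch was caught, the button was pressed fully down, and cover B is held by its pull at about 0.67 rad, half way up.

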